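# Reject a failed power module down the chute

## Task

One of the two power modules in the jig on the bench has failed: the one with the red stripe. Slide the yellow gate aside so that it clears the failed module's lane and stands in front of the good (green-striped) module's lane, then slide the failed module along its lane by pressing gently on its top with the fingertips, over the edge of the ledge, so that it drops into the chute and comes to rest in the steel tray at the bottom. Do not press it hard (its ceramic top cracks above 20 N) or lift it, leave the good module in its nest, and leave the other things on the bench where they are.

Things in the scene. Friction and masses are not known exactly. Their poses are not given: they have to be found in the camera images.
- jig: Fixed jig: a raised ledge with two nest lanes and a chute in front; place, yaw and height (screw feet, 4 to 20 mm) vary; it never moves. Origin under its base, below the middle of the ledge's front edge; x runs along both lanes in the direction modules leave (nest, edge, chute), y to the left of that, z up. Ledge top level, 120 mm above the origin, x from -130 to 0, y from -95 to 95 mm.
- lane_left (a point): Point on the ledge's top on the middle line of the lane on jig +y, jig frame (-48, 30, 120) mm; axes as the jig's. Each lane is 47 mm wide between black walls as high as a module (12 mm), so a module there cannot be gripped or pushed from behind. Back wall face at jig x = -82, side walls and 13 mm divider end at x = -12 mm. Open at the top and, but for the gate, in front.
- lane_right (a point): The same point of the other lane, jig frame (-48, -30, 120) mm; the same sizes.
- chute_tray (a point): Middle of the chute's level tray floor, jig frame (125, 0, 17) mm; axes as the jig's. The chute is a 38 degree steel slope from (x 0, z 78) to (x 78, z 17), then the level tray to x = 180 mm; it takes modules from both lanes. Side walls at y = -95 and 95 (top z = 82), red end wall at x = 180 (top z = 67 mm).
- gate (a joint): Position (m) of the yellow gate, sliding along jig y across both lanes at jig x = -6 mm; range -0.046 to 0.046, 0 = middle, positive to jig +y. Moves with about 1.5 N, stays where left; starts near 0, blocking both lanes. Plate 50 mm wide, 4 thick, 14 high. To free a lane it must be at least 22 mm past the middle, on the other lane's side; 30 to 45 mm is good.
- gate_knob (a point): Centre of the gate's yellow square knob, 16 x 16 x 24 mm, on a 6 mm stem above the gate's middle; 36 mm above the ledge's top, at jig x = -6 mm. Axes as the jig's.
- failed_module: Failed power module: copper-coloured block 60 x 44 x 12 mm (x, y, z), 0.2 to 0.3 kg, white top with a RED stripe across its chute end. Flat in either nest, 1.5 mm free each side. Origin at the centre of its underside (top 12 mm above); x along its length towards the chute. Ledge friction about 0.3, fingertips grip much better: a press of 4 to 12 N drags it; over 20 N cracks it (rigid: feel for it at 4 mm/s or slower).
- good_module: Good power module, same shape with a GREEN stripe, in the other nest; it stays there. Origin at the centre of its underside.
- mat: The thin blue bench mat that all this stands on, 400 x 520 x 2 mm, fixed to the bench; origin at the centre of its underside.
- screwdriver: Bystander: screwdriver 170 mm long lying on the mat beyond the jig's +y side; origin on the mat near its middle, handle to its -x. Leave it.
- flux_jar: Bystander: brown jar with a blue cap, 44 mm across, 50 mm high, on the mat on the jig's -y side; origin at the centre of its underside. Leave it standing.
- bracket: Bystander: L-shaped steel bracket, 70 x 30 x 35 mm, on the mat on the jig's -y side beside the chute; origin at the centre of its underside. Leave it.

How it is judged (in metres and radians):
On the way, in this order (a step that is already met when the one before it is completed fails the run):
1. the gate stands clear of the failed module's lane (at least 50 mm sideways from the module's middle) while the module is still in its nest ((y of failed_module in the frame of gate_knob above 0.05 m or y of failed_module in the frame of gate_knob below -0.05 m) and x of failed_module in the frame of jig below -0.03 m), for 0.2 s.
2. the failed module, still on the ledge and under the fingertips, has been slid at least 15 mm out along its lane (x of failed_module in the frame of jig above -0.031 m and z of failed_module in the frame of jig above 0.113 m and contact force between failed_module and the fingers above 0.5 N), for 0.1 s.
3. the failed module is in the chute's tray (z of failed_module in the frame of jig below 0.055 m and x of failed_module in the frame of jig above 0.03 m), for 0.2 s.
At the end, for the whole second after the job is handed in: The failed module rests in the chute: origin 30 to 180 mm beyond the ledge edge, within 95 mm of the chute's middle line, under 55 mm above the jig origin, slower than 0.02 m/s; gate middle within 30 mm sideways of the good module's middle; good module within 6 mm of its start (all of step 3 and x of failed_module in the frame of jig below 0.18 m and y of failed_module in the frame of jig between -0.095 and 0.095 m and linear speed of failed_module below 0.02 m/s and y of good_module in the frame of gate_knob between -0.03 and 0.03 m and distance of good_module from where it was at the start of the episode below 0.006 m); the robot touches nothing.
It fails at once if the robot presses or strikes the failed module with more than 20 N (contact force between failed_module and the fingers above 20 N or contact force between failed_module and the arm above 20 N).
It fails at once if the failed module is lifted more than 12 mm off the ledge (z of failed_module in the frame of jig above 0.132 m).
It fails at once if the good module is moved more than 6 mm (distance of good_module from where it was at the start of the episode above 0.006 m).
It fails at once if the screwdriver, jar or bracket is moved more than 20 mm or the jar tipped (distance of any of screwdriver, bracket, flux_jar from where it was at the start of the episode above 0.02 m or angle between flux_jar's own z axis and vertical above 0.4 rad).
It also fails if it takes over 70 s, if anything falls off the work surface, if the arm or the gripper's body presses on something with over 40 N, if the wrist force passes 120 N, or if a joint passes its speed limit or range.

## Robot

A 6-joint arm with a two-finger parallel gripper is mounted at the origin on the work surface. World frame = base frame: x ahead of the robot, y to its left, z up, the work surface at z = 0. Lengths are in mm, angles in rad, forces in N, time in s.
With the tool pointing down it reaches from about 350 to 975 mm from the base axis. Payload 7.1 kg.
Tool frame: the origin (TCP) lies at the very end of the fingers, on their centre line; the grasp point (between the pads) lies 19 mm behind it; z points along the fingers, y is the direction in which the jaws open and shut (so a half turn about z gives the same grasp; the last joint's range is limited). The gripper opens to 88 mm and grips with 3 to 60 N. Pads are 20 mm wide; open, the fingers measure 115 mm over their backs; the gripper's body (75 mm by 178 mm) begins 61 mm behind the grasp point.
Start: joints at [-1.335, 0.423, 1.63, -0, 1.089, -0.019], TCP at [157.551, -604.799, 222.675] pointing down, gripper open.
Joint ranges: [-3, 3], [-0.9, 2.11], [0.09, 2.58], [-1.31, 4.45], [0.11, 2.69], [-2.54, 2.54]. Speed limits (rad/s): [2.39, 2.39, 3.01, 3.14, 3.14, 3.14].

## Interface

Orientations are given as a rotation vector (axis times angle).
In Python, from workcell import readout, imaging, close_job gives the robot as it stands.
- The arm moves only by the tool carry_out, never from a script. Its argument "rows" is a list of rows, each a list of 3 entries, a list of its own where there are three numbers: the shift along the tool's x, y, z in m, then the turn, a rotation vector about the tool's x, y, z in rad, then the closure, from 0 (fully open) to 1 (shut). In form: [[[dx, dy, dz], [wx, wy, wz], hand], ...]. A call has 1 to 12 rows; each row shifts and turns the commanded pose from where the row before left it, along the tool's axes as they then stand; what a row does not reach is not made up. A row lasts 1/12 s, in which the tool goes at most 41.7 mm and 7.16 degrees, less where a joint would pass 70% of its speed; a pose out of reach is approached as far as the arm can. A call with a gripper value outside its range is refused whole. The fingers move at their own pace and stop on an object; the grip force is fixed at half the most. Time passes only in rows, so rows that do not move let the fingers close. It gives the time, the measured TCP pose, the force and the opening at its end, in the units of the state.
- readout.get_obs(): the state, without advancing time (a new reading comes with each control period).
- imaging.get_image(name): name is "scene" or "top" or "wrist"; returns the picture (420x560x3 uint8, red, green, blue); there is no depth.
- imaging.camera_params(name): a dict with "fx", "fy", "cx", "cy" (pixels), "rvec" (rotation vector, rad) and "tvec" (3), from world to camera coordinates, as OpenCV has them; the wrist camera has in their place "T_tool_cam" (4x4, takes a point from camera to tool coordinates, whose origin is the TCP and whose axes are the flange's). Camera axes: x right, y down, z forward; pixel columns grow to the right and rows downward; lengths in mm; the calibration is good to about 2 mm. A picture is of the moment at which its call begins: read the wrist's pose just before it. camera_params takes no time and is no camera call.
- close_job(): hands the job in, once; it reports no verdict.
The state is a dict: "t": time; "qpos": joint angles; "qvel": joint speeds; "joint_torque": joint torques, N m; "ee_pos": TCP position; "orientation": TCP orientation; "ft_force": force on the tool from outside, world axes, zero at the start; "moment": the same for the moment, N m; "width": finger opening in mm.
Only numpy, scipy, OpenCV 4.12 (cv2) and the standard library are available. Lean on these libraries where they do the work, as an engineer would, in place of code of your own. Each camera call takes 0.05 s, during which the arm holds its last target.

## Working session

There is one attempt and no reset: what is moved stays moved. The work goes in short steps, Python scripts to look and compute and a tool call to move; the robot and the scene stay as the last step left them, time stands still between calls to the robot, and variables do not carry over. Pictures are saved under pics/ and viewed, and the job is handed in when it is done.

Besides the shell and the picture viewer there is one more tool, called after "Call:" as name(argument=value, ...), one argument or row to a line, values as JSON. carry_out: Moves the arm, as the interface text tells. Its arguments: {"type":"object","properties":{"rows":{"type":"array","items":{"type":"array"}}},"required":["rows"]}

```bash
ls; mkdir -p pics; python3 - <<'E'
from workcell import readout, imaging
import cv2
print(readout.get_obs())
for n in ["scene","top","wrist"]:
    im=imaging.get_image(n); cv2.imwrite(f"pics/{n}0.png",im[:,:,::-1]); print(n,imaging.camera_params(n))
E
```

```text
pics
{'t': 0.0, 'qpos': array([-1.33502062e+00,  4.23844132e-01,  1.63066892e+00,  1.55076215e-05,
        1.08861762e+00, -1.89841034e-02]), 'qvel': array([ 0.00021153,  0.00140117, -0.00017444,  0.00177184,  0.00038009,
       -0.00034665]), 'joint_torque': array([-1.86892081e-03, -5.44624937e+01, -2.73665750e+01,  6.43539196e-02,
        2.28288188e-02, -1.00308598e-04]), 'ee_pos': array([ 157.41763488, -604.27999167,  221.90793453]), 'orientation': array([-3.11462327e+00, -3.98888824e-01,  2.39798696e-04]), 'ft_force': array([ 0.36249958,  1.33634253, -0.51873212]), 'moment': array([-0.00876397,  0.0957188 , -0.01295696]), 'width': 87.74936874986508}
scene {'fx': 452.9145699485612, 'fy': 452.9145699485612, 'cx': 280.123992752045, 'cy': 205.08210199336247, 'rvec': array([ 2.23310422,  1.40692849, -0.40046008]), 'tvec': array([-282.05061417, -383.11842362, 1138.83381889])}
top {'fx': 516.7973314768017, 'fy': 516.7973314768017, 'cx': 277.3795448100537, 'cy': 212.7350992745006, 'rvec': array([ 2.16149996, -2.09756424,  0.21866758]), 'tvec': array([-1.09486890e+00,  6.17842885e+02,  1.14546304e+03])}
wrist {'fx': 328.7192796737229, 'fy': 328.7192796737229, 'cx': 277.511803311732, 'cy': 208.34820041109418, 'T_tool_cam': array([[ 1.45967308e-03, -9.57588449e-01, -2.88135788e-01,
         7.91105191e+01],
       [ 9.99998708e-01,  1.59195211e-03, -2.24768185e-04,
        -8.75277089e-01],
       [ 6.73933794e-04, -2.88135087e-01,  9.57589535e-01,
        -1.62178374e+02],
       [ 0.00000000e+00,  0.00000000e+00,  0.00000000e+00,
         1.00000000e+00]])}
```

View pics/scene0.png

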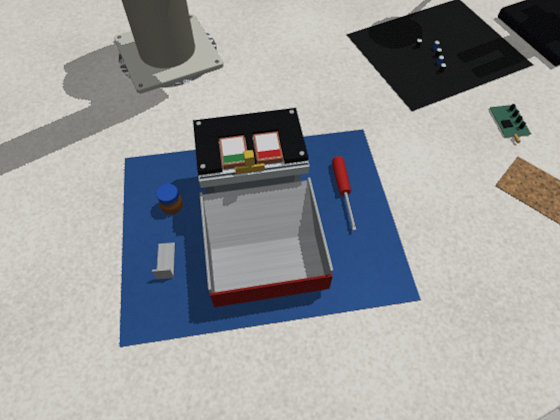

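View pics/top0.png

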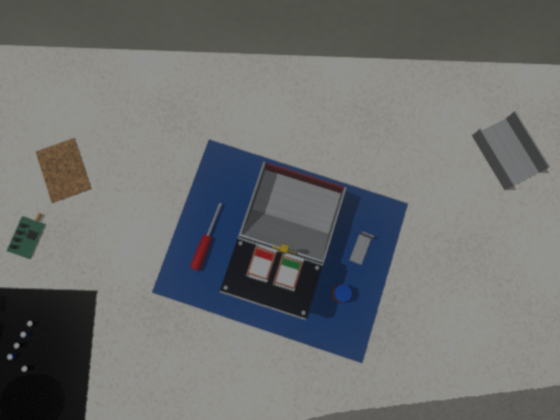

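View pics/wrist0.png

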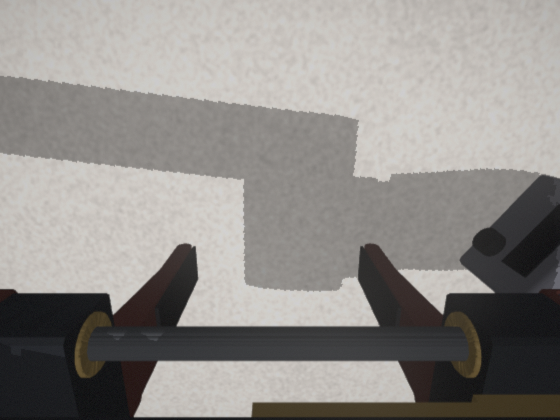

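```bash
cat > h.py <<'E'
import numpy as np, cv2
from scipy.spatial.transform import Rotation as R
from workcell import readout, imaging
def cam(n):
    p=imaging.camera_params(n); K=np.array([[p['fx'],0,p['cx']],[0,p['fy'],p['cy']],[0,0,1]])
    if n=='wrist':
        o=readout.get_obs(); T=np.eye(4); T[:3,:3]=R.from_rotvec(o['orientation']).as_matrix(); T[:3,3]=o['ee_pos']
        C=T@p['T_tool_cam']; Ri=C[:3,:3]; c=C[:3,3]; return K,Ri,c
    Rm=R.from_rotvec(p['rvec']).as_matrix(); return K,Rm.T,-Rm.T@p['tvec']
def ray(c,uv):
    K,Ri,o=c; d=Ri@np.linalg.inv(K)@np.array([uv[0],uv[1],1.]); return o,d/np.linalg.norm(d)
def onz(c,uv,z):
    o,d=ray(c,uv); return o+d*(z-o[2])/d[2]
def tri(c1,a,c2,b):
    o1,d1=ray(c1,a);o2,d2=ray(c2,b); s=np.linalg.lstsq(np.stack([d1,-d2],1),o2-o1,rcond=None)[0]
    p,q=o1+d1*s[0],o2+d2*s[1]; return (p+q)/2,np.linalg.norm(p-q)
def proj(c,P):
    K,Ri,o=c; x=K@(Ri.T@(np.asarray(P)-o)); return x[:2]/x[2]
E
python3 - <<'E'
import cv2
a=cv2.imread('pics/scene0.png')[95:310,110:350]; b=cv2.imread('pics/top0.png')[140:330,180:380]
cv2.imwrite('pics/sc.png',cv2.resize(a[:105],None,fx=3.3,fy=3.3,interpolation=cv2.INTER_CUBIC));cv2.imwrite('pics/tc.png',cv2.resize(b,None,fx=3,fy=3,interpolation=cv2.INTER_CUBIC))
E
```

```text
(no output)
```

View pics/sc.png

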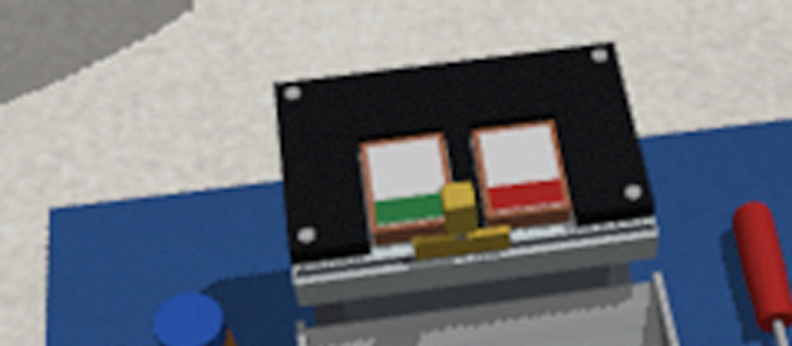

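View pics/tc.png

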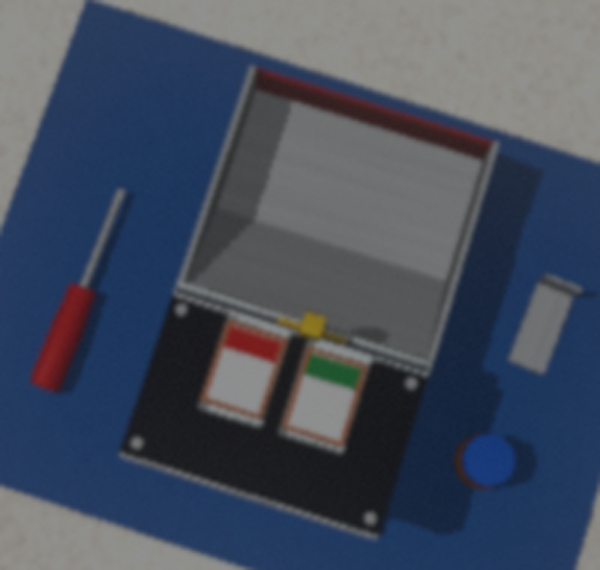

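```bash
cat > m.py <<'E'
from h import *
def cents(im,roi):
    x0,y0,x1,y1=roi; s=im[y0:y1,x0:x1]; h=cv2.cvtColor(s,cv2.COLOR_BGR2HSV); H,S,V=[h[...,i].astype(int) for i in range(3)]
    out={}
    def add(n,m):
        k,l,st,c=cv2.connectedComponentsWithStats(m.astype(np.uint8),connectivity=4)
        out[n]=[(c[i]+[x0,y0],st[i,4]) for i in range(1,k) if st[i,4]>=6]
    add('red',((H<8)|(H>172))&(S>150)&(V>70)); add('green',(H>45)&(H<80)&(S>120)&(V>50))
    add('yellow',(H>18)&(H<32)&(S>140)&(V>70)); add('white',(S<45)&(V>95))
    return out
if __name__=='__main__':
    for n,roi in [('scene',(190,105,312,180)),('top',(218,228,325,322))]:
        im=cv2.imread(f'pics/{n}0.png'); o=cents(im,roi)
        for k in o: print(n,k,[(c.round(1).tolist(),int(a)) for c,a in o[k]])
E
python3 m.py
```

```text
scene red [([268.8, 153.5], 142)]
scene green [([233.5, 157.6], 119)]
scene yellow [([249.2, 163.3], 321)]
scene white [([246.8, 114.5], 1530), ([291.3, 111.1], 14), ([198.2, 122.6], 14), ([266.7, 141.9], 354), ([232.5, 145.9], 360), ([301.4, 152.6], 16), ([282.5, 164.2], 131), ([246.8, 172.2], 410), ([202.4, 165.6], 16)]
top red [([263.6, 254.0], 109)]
top green [([290.5, 263.4], 83)]
top yellow [([283.2, 248.4], 58)]
top white [([319.4, 229.2], 40), ([255.4, 239.0], 102), ([240.0, 242.5], 6), ([266.2, 247.5], 69), ([312.2, 256.9], 66), ([293.9, 256.8], 71), ([259.9, 266.5], 314), ([286.8, 275.4], 319), ([257.9, 277.9], 44), ([283.5, 286.3], 33), ([225.0, 287.3], 7), ([303.0, 312.3], 7), ([224.6, 319.0], 78)]
```

```bash
python3 - <<'E'
from h import *
s,t=cam('scene'),cam('top')
P={}
for k,a,b in [('bL',(291.3,111.1),(225,287.3)),('bR',(198.2,122.6),(303,312.3)),('fL',(301.4,152.6),(240,242.5)),('fR',(202.4,165.6),(316.7,267.5)),('Lw',(266.7,141.9),(259.9,266.5)),('Rw',(232.5,145.9),(286.8,275.4)),('red',(268.8,153.5),(263.6,254))]:
    P[k],e=tri(s,a,t,b); print(k,P[k].round(1),round(e,1))
z=np.mean([P[k][2] for k in P]); print(z)
for a,b in [('bL','fL'),('bR','fR'),('Rw','Lw'),('bR','bL'),('fR','fL'),('Lw','red')]:
    d=P[b]-P[a]; print(a,b,np.linalg.norm(d[:2]).round(1),np.degrees(np.arctan2(d[1],d[0])).round(2))
# knob estimates: top face centre from crops
print(tri(s,(110+459/3.3,95+190/3.3),t,(180+314/3,140+322/3)))
E
```

```text
bL [438.5 124.2 150. ] 1.4
bR [391.8 -39.7 150.3] 1.3
fL [533.4  96.6 150.9] 1.1
fR [485.4 -66.8 149.8] 1.6
Lw [484.2  53.1 148.5] 1.9
Rw [467.   -4.3 148.9] 1.4
red [510.5  45.7 150. ] 0.7
149.77485122964694
bL fL 98.8 -16.17
bR fR 97.5 -16.12
Rw Lw 59.9 73.38
bR bL 170.4 74.08
fR fL 170.3 73.64
Lw red 27.3 -15.86
(array([521.90489814,   4.18986218, 187.60408017]), np.float64(4.121595945107372))
```

```bash
cat >> h.py <<'E'
YAW=np.radians(-16.2); JX=np.array([np.cos(YAW),np.sin(YAW),0]); JY=np.array([-np.sin(YAW),np.cos(YAW),0])
def pose():
    o=readout.get_obs(); return R.from_rotvec(o['orientation']),o['ee_pos'],o
def delta(target,Rt=None):
    r,p,o=pose(); print('t',round(o['t'],2),'p',p.round(1),'F',o['ft_force'].round(2),'w',round(o['width'],1))
    print('shift tool',r.inv().apply(np.asarray(target)-p).round(1))
    if Rt is not None: print('turn',(r.inv()*Rt).as_rotvec().round(4))
def rdown(ydir): # tool z down, tool y = ydir
    y=np.asarray(ydir); z=np.array([0,0,-1.]); x=np.cross(y,z); return R.from_matrix(np.stack([x,y,z],1))
E
python3 - <<'E'
from h import *
r,p,o=pose(); print(r.as_matrix().round(3))
for s in (1,-1): delta([505,15,320],rdown(s*JY))
E
```

```text
[[ 0.968  0.252 -0.   ]
 [ 0.252 -0.968  0.001]
 [ 0.    -0.001 -1.   ]]
t 0.15 p [ 157.4 -604.4  222.1] F [ 0.04  0.03 -0.17] w 88.0
shift tool [ 492.4 -512.   -97.3]
turn [-4.0000e-04 -1.5000e-03 -2.6041e+00]
t 0.15 p [ 157.4 -604.4  222.1] F [ 0.04  0.03 -0.17] w 88.0
shift tool [ 492.4 -512.   -97.3]
turn [-1.100e-03  3.000e-04  5.375e-01]
```

Call:
carry_out(
  rows=[
    [[0.0246,-0.0256,-0.0049],[0,0,0],0],
    [[0.0246,-0.0256,-0.0049],[0,0,0],0],
    [[0.0246,-0.0256,-0.0049],[0,0,0],0],
    [[0.0246,-0.0256,-0.0049],[0,0,0],0],
    [[0.0246,-0.0256,-0.0049],[0,0,0],0],
    [[0.0246,-0.0256,-0.0049],[0,0,0],0],
    [[0.0246,-0.0256,-0.0049],[0,0,0],0],
    [[0.0246,-0.0256,-0.0049],[0,0,0],0],
    [[0.0246,-0.0256,-0.0049],[0,0,0],0],
    [[0.0246,-0.0256,-0.0049],[0,0,0],0],
    [[0.0246,-0.0256,-0.0049],[0,0,0],0],
    [[0.0246,-0.0256,-0.0049],[0,0,0],0],
  ],
)

```text
t: 1.15
ee_pos: [366.1, -231.4, 281.7]
orientation: [3.116, 0.399, 0.0]
ft_force: [0.4, -0.8, 0.5]
width: 87.6
```

Call:
carry_out(
  rows=[
    [[0.0246,-0.0256,-0.0049],[0,0,0],0],
    [[0.0246,-0.0256,-0.0049],[0,0,0],0],
    [[0.0246,-0.0256,-0.0049],[0,0,0],0],
    [[0.0246,-0.0256,-0.0049],[0,0,0],0],
    [[0.0246,-0.0256,-0.0049],[0,0,0],0],
    [[0.0246,-0.0256,-0.0049],[0,0,0],0],
    [[0.0246,-0.0256,-0.0049],[0,0,0],0],
    [[0.0246,-0.0256,-0.0049],[0,0,0],0],
    [[0,0,0],[0,0,0.1],0],
    [[0,0,0],[0,0,0.1],0],
    [[0,0,0],[0,0,0.1],0],
    [[0,0,0],[0,0,0.1],0],
  ],
)

```text
t: 2.15
ee_pos: [504.4, 15.1, 320.3]
orientation: [3.133, -0.234, -0.001]
ft_force: [-0.1, 0.2, 1.2]
width: 87.7
```

Call:
carry_out(
  rows=[
    [[0,0,0],[0,0,0.1],0],
    [[0,0,0],[0,0,0.0375],0],
    [[0,0,0],[0,0,0],0],
    [[0,0,0],[0,0,0],0],
  ],
)

```text
t: 2.48
ee_pos: [504.5, 14.7, 320.5]
orientation: [3.111, -0.44, -0.001]
ft_force: [0.5, 0.5, 0.1]
width: 87.6
```

```bash
python3 - <<'E'
from h import *
delta([505,15,320],rdown(-JY)); r,p,o=pose(); print(o['qpos'].round(2))
np.savez('w1.npz',p=p,r=r.as_matrix())
cv2.imwrite('pics/w1.png',imaging.get_image('wrist')[:,:,::-1])
E
```

```text
t 2.48 p [504.5  14.7 320.5] F [0.49 0.54 0.12] w 87.6
shift tool [ 0.4 -0.5  0.5]
turn [0.0001 0.0003 0.0015]
[0.01 0.14 1.79 0.   1.22 1.86]
```

View pics/w1.png

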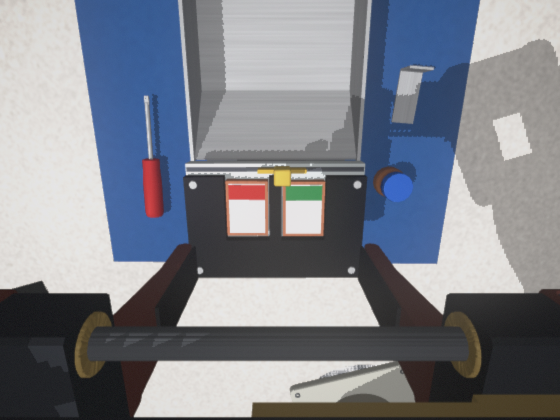

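```bash
python3 - <<'E'
from h import *
from m import cents
im=cv2.imread('pics/w1.png'); o=cents(im,(184,160,366,278))
for k in o: print(k,[(c.round(1).tolist(),int(a)) for c,a in o[k]])
cv2.imwrite('pics/w1c.png',cv2.resize(im[155:280,180:370],None,fx=4,fy=4,interpolation=cv2.INTER_CUBIC))
s=cv2.imread('pics/scene0.png'); 
E
```

```text
red [([246.4, 192.0], 470)]
green [([316.5, 192.1], 89)]
yellow [([279.1, 176.4], 305), ([296.5, 170.3], 6), ([302.4, 170.6], 11)]
white [([268.0, 169.5], 2403), ([192.3, 184.7], 63), ([357.0, 184.3], 58), ([245.0, 184.0], 33), ([306.0, 185.0], 31), ([281.5, 211.2], 97), ([246.8, 215.9], 1169), ([303.1, 216.7], 1175), ([243.0, 236.0], 29), ([199.6, 270.1], 40), ([351.0, 270.0], 45), ([278.0, 277.0], 159)]
```

View pics/w1c.png

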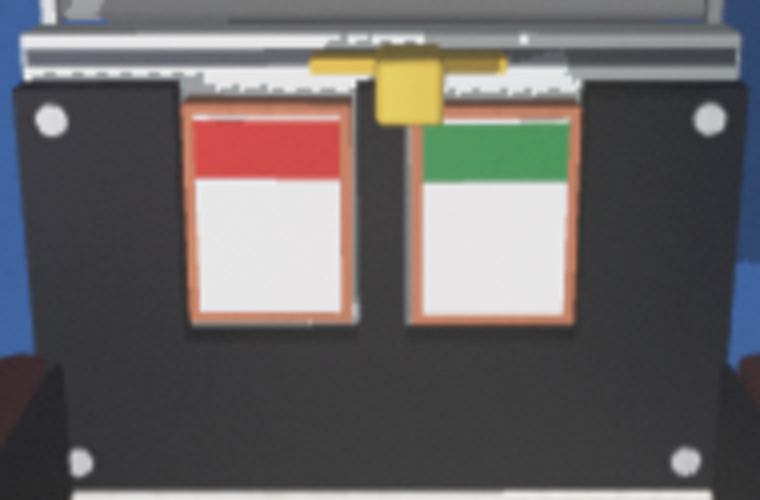

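```bash
python3 - <<'E'
from h import *
d=np.load('w1.npz'); p=imaging.camera_params('wrist'); K=np.array([[p['fx'],0,p['cx']],[0,p['fy'],p['cy']],[0,0,1]])
T=np.eye(4);T[:3,:3]=d['r'];T[:3,3]=d['p'];C=T@p['T_tool_cam'];w=(K,C[:3,:3],C[:3,3])
cr=lambda u,v:((u+.5)/4-.5+180,(v+.5)/4-.5+155)
s,t=cam('scene'),cam('top')
S=dict(fL=(192.3,184.7),fR=(357,184.3),bL=(199.6,270.1),bR=(351,270))
Sc=dict(bL=(291.3,111.1),bR=(198.2,122.6),fL=(301.4,152.6),fR=(202.4,165.6))
Q={}
for k in S:
    Q[k]=onz(w,S[k],149.8); print(k,Q[k].round(1),'tri w/scene',tri(w,S[k],s,Sc[k])[0].round(1),tri(w,S[k],s,Sc[k])[1].round(1))
c=sum(Q.values())/4; print(c, [np.linalg.norm(Q[a]-Q[b]).round(1) for a,b in(('fL','fR'),('bL','bR'),('fL','bL'),('fR','bR'))])
e=Q['fL']-Q['fR']+Q['bL']-Q['bR'];print('yaw',np.degrees(np.arctan2(-e[0],e[1])))
O=c+65*JX
jig=lambda P:np.array([(P-O)@JX,(P-O)@JY])
print('O',O)
for n,uv in dict(TL=(182,104),TR=(352,100),BL=(191,322),BR=(354,320),gTR=(580,102),gBL=(408,323),gBR=(575,323)).items():
    P=onz(w,cr(*uv),149.5); print(n,P.round(1),jig(P).round(1))
k=onz(w,cr(410,92),185.5);print('knob',k.round(1),jig(k).round(1))
k=tri(w,cr(410,92),s,(110+459/3.3,95+190/3.3));print(k)
E
```

```text
fL [532.8  99.2 149.8] tri w/scene [532.7  98.5 149.7] 1.5
fR [486.2 -64.8 149.8] tri w/scene [485.6 -65.4 149.1] 1.3
bL [438.4 125.4 149.8] tri w/scene [438.3 125.3 149.6] 0.5
bR [391.8 -37.8 149.8] tri w/scene [390.4 -38.4 148.1] 1.0
[462.26633457  30.51690018 149.8       ] [np.float64(170.5), np.float64(169.8), np.float64(98.0), np.float64(98.2)]
yaw -15.902727313643798
O [524.68542414  12.38247829 149.8       ]
TL [527.4  65.2 149.5] [-12.1  51.5]
TR [516.3  22.7 149.5] [-10.9   7.6]
BL [469.6  82.2 149.5] [-72.4  51.6]
BR [457.9  39.5 149.5] [-71.7   7.4]
gTR [499.6 -33.7 149.5] [-11.2 -51.2]
gBL [453.1  25.6 149.5] [-72.5  -7.3]
gBR [440.6 -17.9 149.5] [-72.3 -52.6]
knob [521.4   6.2 185.5] [-1.5 -6.9]
(array([521.60092377,   6.3088071 , 186.4378526 ]), np.float64(0.3315624357994926))
```

Call:
carry_out(
  rows=[
    [[0.0095,0.0015,0.02],[0,0,0],0],
    [[0.009,0.002,0.03],[0,0,0],0],
    [[0,0,0.03],[0,0,0],0.3],
    [[0,0,0.03],[0,0,0],0.3],
    [[0,0,0.025],[0,0,0],0.3],
    [[0,0,0.015],[0,0,0],0.3],
    [[0,0,0.005],[0,0,0],0.3],
    [[0,0,0],[0,0,0],0.3],
    [[0,0,0],[0,0,0],0.3],
  ],
)

```text
t: 3.28
ee_pos: [521.9, 6.1, 166.3]
orientation: [-3.11, 0.442, -0.001]
ft_force: [-0.4, -0.9, 0.4]
width: 61.4
```

```bash
python3 - <<'E'
from h import *
delta([521.4,6.2,165],rdown(-JY))
cv2.imwrite('pics/w2.png',imaging.get_image('wrist')[:,:,::-1])
a=imaging.get_image('scene')[90:200,170:330,::-1]; cv2.imwrite('pics/s2.png',cv2.resize(a,None,fx=4,fy=4,interpolation=cv2.INTER_CUBIC))
E
```

```text
t 3.28 p [521.9   6.1 166.3] F [-0.41 -0.85  0.36] w 61.4
shift tool [-0.5  0.1  1.3]
turn [-0.0002 -0.0006  0.0005]
```

View pics/w2.png

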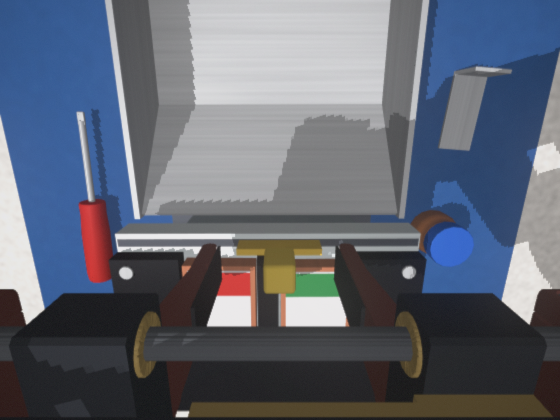

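View pics/s2.png

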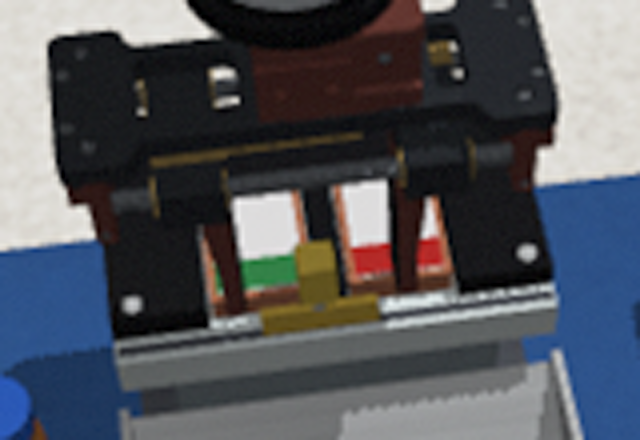

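The knob (wrist px ~(279,270)) sits midway between the two fingers, and nothing is touching. Close the gripper and check the hold.

Call:
carry_out(
  rows=[
    [[0,0,0.001],[0,0,0],0.6],
    [[0,0,0],[0,0,0],0.7],
    [[0,0,0],[0,0,0],0.8],
    [[0,0,0],[0,0,0],0.9],
    [[0,0,0],[0,0,0],1],
    [[0,0,0],[0,0,0],1],
    [[0,0,0],[0,0,0],1],
    [[0,0,0],[0,0,0],1],
  ],
)

```text
t: 4.05
ee_pos: [521.4, 6.1, 164.7]
orientation: [3.11, -0.442, -0.0]
ft_force: [-0.1, -0.5, 0.0]
width: 15.3
```

Call:
carry_out(
  rows=[
    [[0,0.002,0],[0,0,0],1],
    [[0,0.003,0],[0,0,0],1],
    [[0,0.003,0],[0,0,0],1],
    [[0,0.004,0],[0,0,0],1],
    [[0,0.004,0],[0,0,0],1],
    [[0,0.004,0],[0,0,0],1],
    [[0,0.004,0],[0,0,0],1],
    [[0,0.004,0],[0,0,0],1],
    [[0,0.003,0],[0,0,0],1],
    [[0,0,0],[0,0,0],1],
    [[0,0,0],[0,0,0],1],
    [[0,0,0],[0,0,0],1],
  ],
)

```text
t: 5.05
ee_pos: [512.7, -24.0, 164.7]
orientation: [3.11, -0.443, -0.0]
ft_force: [1.2, -1.7, -0.1]
width: 15.7
```

Call:
carry_out(
  rows=[
    [[0,0,0],[0,0,0],0.7],
    [[0,0,0],[0,0,0],0.6],
    [[0,0,0],[0,0,0],0.6],
    [[0,0,-0.01],[0,0,0],0.6],
    [[0,0,-0.025],[0,0,0],0.6],
    [[0,0,-0.03],[0,0,0],0.6],
    [[-0.03,-0.02,-0.01],[0,0,0],0.8],
    [[-0.03,-0.02,0],[0,0,0],1],
    [[0,-0.02,0],[0,0,0],1],
    [[0,0,0],[0,0,0],1],
    [[0,0,0],[0,0,0],1],
    [[0,0,0],[0,0,0],1],
  ],
)

```text
t: 6.05
ee_pos: [472.2, 50.4, 240.0]
orientation: [3.11, -0.442, 0.001]
ft_force: [0.8, 0.5, 0.9]
width: 1.0
```

```bash
python3 - <<'E'
from h import *
cv2.imwrite('pics/w3.png',imaging.get_image('wrist')[:,:,::-1])
r,p,o=pose();print(p,o['ft_force'],o['qpos'].round(2))
a=imaging.get_image('scene')[90:200,170:330,::-1]; cv2.imwrite('pics/s3.png',cv2.resize(a,None,fx=4,fy=4,interpolation=cv2.INTER_CUBIC))
O=np.array([529,11.1,137.5]); print('jig coords of TCP',(p-O)@JX,(p-O)@JY)
E
```

```text
[472.14998799  50.13613233 239.79094427] [-0.48843651  0.51386086 -0.1410098 ] [ 0.08  0.18  1.94 -0.    1.03  1.93]
jig coords of TCP -65.48344129336358 21.625503662176772
```

View pics/w3.png

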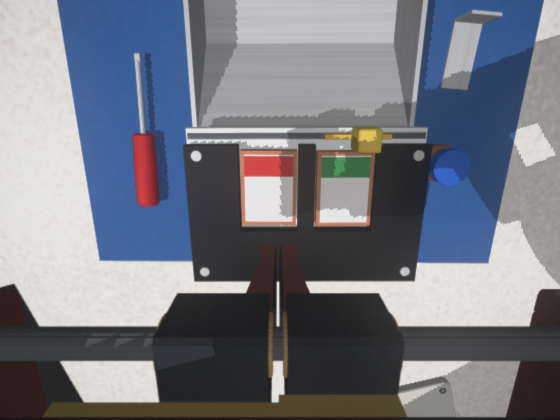

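View pics/s3.png

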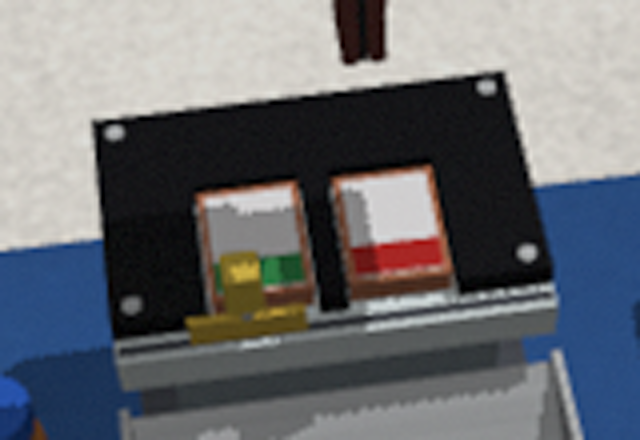

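Gate is now in front of the green lane (knob at wrist px (369,140)) and both modules remain in their nests. Next I go above the red module.

Call:
carry_out(
  rows=[
    [[0.0085,-0.008,0.01],[0,0,0],1],
    [[0,0,0.025],[0,0,0],1],
    [[0,0,0.025],[0,0,0],1],
    [[0,0,0.015],[0,0,0],1],
    [[0,0,0.006],[0,0,0],1],
    [[0,0,0.003],[0,0,0],1],
    [[0,0,0],[0,0,0],1],
    [[0,0,0],[0,0,0],1],
    [[0,0,0],[0,0,0],1],
  ],
)

```text
t: 6.9
ee_pos: [483.1, 56.0, 156.7]
orientation: [-3.11, 0.443, -0.003]
ft_force: [-0.7, 1.0, -0.3]
width: 0.6
```

```bash
python3 - <<'E'
from h import *
r,p,o=pose();print(p,o['ft_force']);O=np.array([529,11.1,137.5]); print('jig coords of TCP',(p-O)@JX,(p-O)@JY)
cv2.imwrite('pics/w4.png',imaging.get_image('wrist')[:,:,::-1])
a=imaging.get_image('scene')[90:200,170:330,::-1]; cv2.imwrite('pics/s4.png',cv2.resize(a,None,fx=4,fy=4,interpolation=cv2.INTER_CUBIC))
E
```

```text
[483.0688568   55.97053861 156.66275176] [-0.71642181  0.9734285  -0.33117429]
jig coords of TCP -56.62586798716697 30.274514455808067
```

View pics/w4.png

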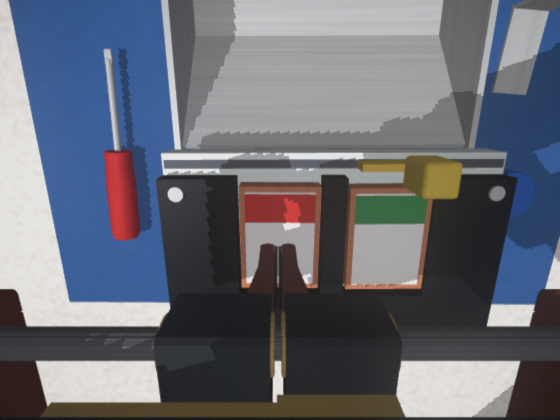

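View pics/s4.png

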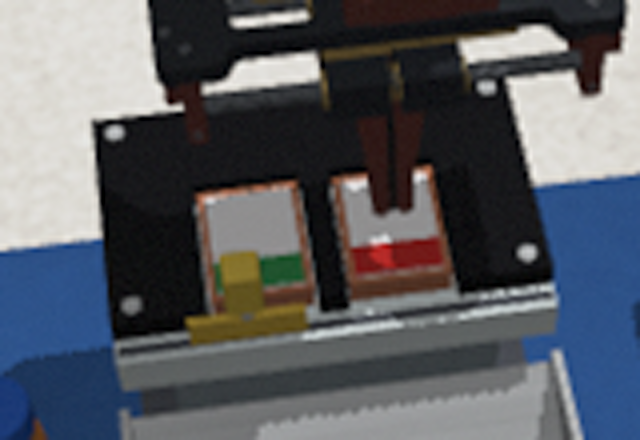

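Fingers hover centred over the red module's rear half (tips at wrist px ~(280,250)), no contact. Feel down slowly.

Call:
carry_out(
  rows=[
    [[0,0,0.0003],[0,0,0],1],
    [[0,0,0.0003],[0,0,0],1],
    [[0,0,0.0003],[0,0,0],1],
    [[0,0,0.0003],[0,0,0],1],
    [[0,0,0.0003],[0,0,0],1],
    [[0,0,0.0003],[0,0,0],1],
    [[0,0,0.0003],[0,0,0],1],
    [[0,0,0.0003],[0,0,0],1],
    [[0,0,0.0003],[0,0,0],1],
    [[0,0,0.0003],[0,0,0],1],
  ],
)

```text
t: 7.83
ee_pos: [482.3, 56.1, 152.6]
orientation: [3.11, -0.443, -0.0]
ft_force: [0.4, 0.2, 0.4]
width: 0.1
```

Call:
carry_out(
  rows=[
    [[0,0,0.0003],[0,0,0],1],
    [[0,0,0.0003],[0,0,0],1],
    [[0,0,0.0003],[0,0,0],1],
    [[0,0,0.0003],[0,0,0],1],
  ],
)

```text
t: 8.17
ee_pos: [482.3, 56.0, 151.4]
orientation: [3.11, -0.443, -0.0]
ft_force: [0.6, -0.4, -0.0]
width: 0.3
```

Call:
carry_out(
  rows=[
    [[0,0,0.0003],[0,0,0],1],
    [[0,0,0.0003],[0,0,0],1],
    [[0,0,0.0003],[0,0,0],1],
  ],
)

```text
t: 8.42
ee_pos: [482.3, 56.1, 150.5]
orientation: [-3.11, 0.443, 0.0]
ft_force: [0.7, -0.1, -0.1]
width: 0.2
```

Call:
carry_out(
  rows=[
    [[0,0,0.0002],[0,0,0],1],
    [[0,0,0.0002],[0,0,0],1],
  ],
)

```text
t: 8.58
ee_pos: [482.3, 56.1, 150.2]
orientation: [3.11, -0.443, -0.0]
ft_force: [0.8, 0.2, -0.3]
width: 0.6
```

Call:
carry_out(
  rows=[
    [[0,0,0.0002],[0,0,0],1],
  ],
)

```text
t: 8.67
ee_pos: [482.3, 56.0, 150.0]
orientation: [-3.11, 0.443, -0.0]
ft_force: [0.5, 0.6, -0.5]
width: 0.6
```

Call:
carry_out(
  rows=[
    [[0,0,0.0002],[0,0,0],1],
  ],
)

```text
t: 8.75
ee_pos: [482.3, 56.0, 149.8]
orientation: [-3.11, 0.443, -0.0]
ft_force: [0.2, -0.7, -0.1]
width: 0.3
```

Call:
carry_out(
  rows=[
    [[0,0,0.0002],[0,0,0],1],
  ],
)

```text
t: 8.83
ee_pos: [482.3, 56.1, 149.6]
orientation: [-3.11, 0.443, -0.0]
ft_force: [-0.6, -0.5, 1.8]
width: 0.4
```

Call:
carry_out(
  rows=[
    [[0,0,0.0002],[0,0,0],1],
  ],
)

```text
t: 8.92
ee_pos: [482.3, 56.1, 149.5]
orientation: [-3.11, 0.443, 0.0]
ft_force: [-2.2, 0.4, 4.6]
width: 0.4
```

Call:
carry_out(
  rows=[
    [[0,0,0.0002],[0,0,0],1],
  ],
)

```text
t: 9.0
ee_pos: [482.3, 56.1, 149.5]
orientation: [3.11, -0.443, 0.0]
ft_force: [-2.6, -1.1, 8.3]
width: 0.6
```

Call:
carry_out(
  rows=[
    [[0,0,0],[0,0,0],1],
    [[0,0,0],[0,0,0],1],
  ],
)

```text
t: 9.17
ee_pos: [482.3, 56.1, 149.6]
orientation: [-3.11, 0.443, -0.0]
ft_force: [-2.4, 0.5, 4.7]
width: 0.3
```

Call:
carry_out(
  rows=[
    [[0.0003,0,0.0001],[0,0,0],1],
    [[0.0005,0,0],[0,0,0],1],
    [[0.0008,0,0],[0,0,0],1],
  ],
)

```text
t: 9.42
ee_pos: [483.4, 55.8, 149.5]
orientation: [-3.11, 0.443, 0.001]
ft_force: [-2.9, 1.2, 7.1]
width: 0.5
```

Call:
carry_out(
  rows=[
    [[0.001,0,0],[0,0,0],1],
    [[0.001,0,0],[0,0,0],1],
  ],
)

```text
t: 9.58
ee_pos: [485.4, 55.2, 149.5]
orientation: [-3.11, 0.443, 0.001]
ft_force: [-3.5, 1.0, 8.3]
width: 0.6
```

Call:
carry_out(
  rows=[
    [[0.001,0,0],[0,0,0],1],
    [[0.001,0,0],[0,0,0],1],
    [[0.001,0,0],[0,0,0],1],
    [[0.001,0,0],[0,0,0],1],
  ],
)

```text
t: 9.92
ee_pos: [489.2, 54.1, 149.5]
orientation: [-3.11, 0.443, 0.001]
ft_force: [-3.5, 0.2, 8.2]
width: 0.2
```

```bash
python3 - <<'E'
from h import *
r,p,o=pose();print(p,o['ft_force'])
cv2.imwrite('pics/w5.png',imaging.get_image('wrist')[:,:,::-1])
E
```

```text
[489.24899055  54.09545022 149.51065278] [-3.47724212  0.19112428  8.2394741 ]
```

View pics/w5.png

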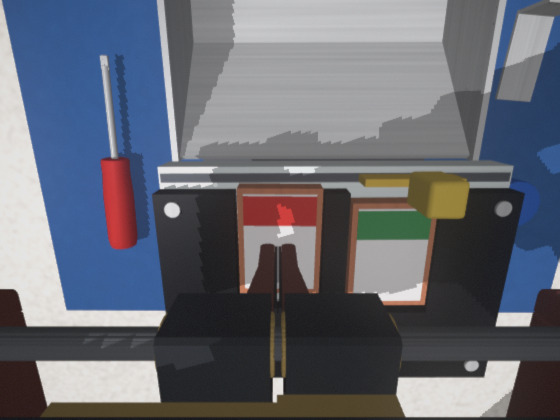

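The module moves with the fingertips (front edge now at row 186, versus 200 for the green one). Continue.

Call:
carry_out(
  rows=[
    [[0.0015,0,0],[0,0,0],1],
    [[0.0015,0,0],[0,0,0],1],
    [[0.0015,0,0],[0,0,0],1],
    [[0.0015,0,0],[0,0,0],1],
    [[0.0015,0,0],[0,0,0],1],
    [[0.0015,0,0],[0,0,0],1],
  ],
)

```text
t: 10.47
ee_pos: [497.9, 51.6, 149.5]
orientation: [-3.11, 0.443, 0.001]
ft_force: [-3.1, 1.2, 6.5]
width: 0.8
```

Call:
carry_out(
  rows=[
    [[0.0015,0,0],[0,0,0],1],
    [[0.0015,0,0],[0,0,0],1],
    [[0.0015,0,0],[0,0,0],1],
    [[0.0015,0,0],[0,0,0],1],
    [[0.0015,0,0],[0,0,0],1],
    [[0.0015,0,0],[0,0,0],1],
  ],
)

```text
t: 10.97
ee_pos: [506.5, 49.1, 149.5]
orientation: [-3.11, 0.443, 0.001]
ft_force: [-4.5, 1.2, 6.3]
width: 0.7
```

```bash
python3 - <<'E'
from h import *
r,p,o=pose();print(p,o['ft_force'])
cv2.imwrite('pics/w6.png',imaging.get_image('wrist')[:,:,::-1])
E
```

```text
[506.54758966  49.10603915 149.51371655] [-4.50075038  1.15159468  6.32561185]
```

View pics/w6.png

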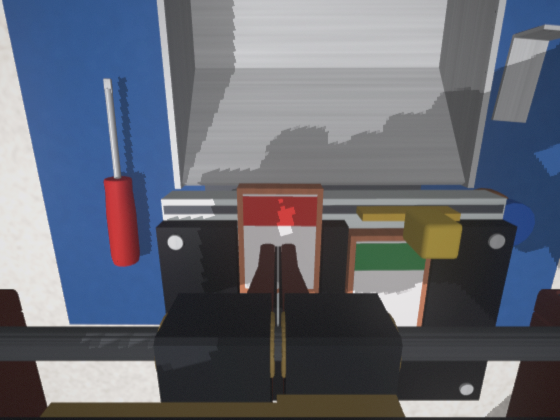

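Module front now overhangs the edge, force about 6 N. Continue over the edge.

Call:
carry_out(
  rows=[
    [[0.002,0,0],[0,0,0],1],
    [[0.002,0,0],[0,0,0],1],
    [[0.002,0,0],[0,0,0],1],
    [[0.002,0,0],[0,0,0],1],
    [[0.002,0,0],[0,0,0],1],
  ],
)

```text
t: 11.43
ee_pos: [516.2, 46.3, 149.5]
orientation: [-3.11, 0.443, 0.001]
ft_force: [-3.6, 0.2, 6.7]
width: 0.4
```

Call:
carry_out(
  rows=[
    [[0.002,0,0],[0,0,0],1],
    [[0.002,0,0],[0,0,0],1],
    [[0.002,0,0],[0,0,0],1],
    [[0.002,0,0],[0,0,0],1],
    [[0.002,0,0],[0,0,0],1],
  ],
)

```text
t: 11.85
ee_pos: [525.8, 43.5, 149.5]
orientation: [-3.11, 0.443, 0.001]
ft_force: [-3.7, 1.1, 6.7]
width: 0.7
```

Call:
carry_out(
  rows=[
    [[0.002,0,0],[0,0,0],1],
    [[0.002,0,0],[0,0,0],1],
    [[0.002,0,0],[0,0,0],1],
    [[0.002,0,0],[0,0,0],1],
  ],
)

```text
t: 12.18
ee_pos: [533.5, 41.3, 149.5]
orientation: [-3.11, 0.443, 0.001]
ft_force: [-3.5, 1.4, 7.2]
width: 0.5
```

```bash
python3 - <<'E'
from h import *
r,p,o=pose();print(p,o['ft_force'])
cv2.imwrite('pics/w7.png',imaging.get_image('wrist')[:,:,::-1])
E
```

```text
[533.49405896  41.26368391 149.53776071] [-3.47208501  1.44769906  7.23445274]
```

View pics/w7.png

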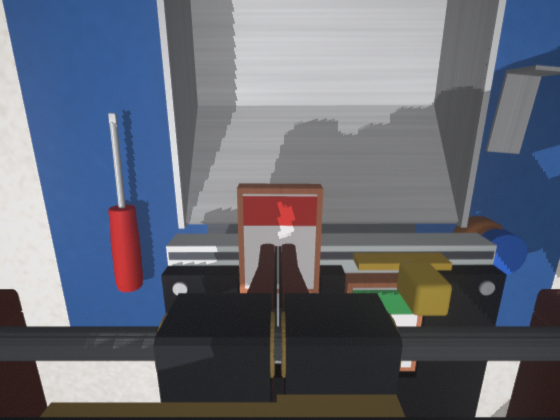

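Call:
carry_out(
  rows=[
    [[0.0015,0,0],[0,0,0],1],
    [[0.0015,0,0],[0,0,0],1],
    [[0.0015,0,0],[0,0,0],1],
  ],
)

```text
t: 12.48
ee_pos: [538.0, 40.0, 149.7]
orientation: [-3.11, 0.443, 0.001]
ft_force: [-3.9, 0.9, 8.9]
width: 0.7
```

Call:
carry_out(
  rows=[
    [[0,0,-0.01],[0,0,0],1],
    [[0,0,-0.03],[0,0,0],1],
    [[0,0,-0.03],[0,0,0],1],
    [[0,0,-0.02],[0,0,0],1],
    [[0,0,0],[0,0,0],1],
    [[0,0,0],[0,0,0],1],
    [[0,0,0],[0,0,0],1],
    [[0,0,0],[0,0,0],1],
  ],
)

```text
t: 13.15
ee_pos: [537.1, 39.8, 237.7]
orientation: [3.11, -0.443, -0.004]
ft_force: [-0.1, 0.2, -0.5]
width: 0.3
```

```bash
python3 - <<'E'
from h import *
r,p,o=pose();print(p,o['ft_force'])
cv2.imwrite('pics/w8.png',imaging.get_image('wrist')[:,:,::-1])
a=imaging.get_image('scene')[90:320,150:400,::-1]; cv2.imwrite('pics/s8.png',cv2.resize(a,None,fx=2.5,fy=2.5,interpolation=cv2.INTER_CUBIC))
E
```

```text
[537.10479095  39.79445224 237.74521327] [-0.09425577  0.22926244 -0.46453657]
```

View pics/w8.png

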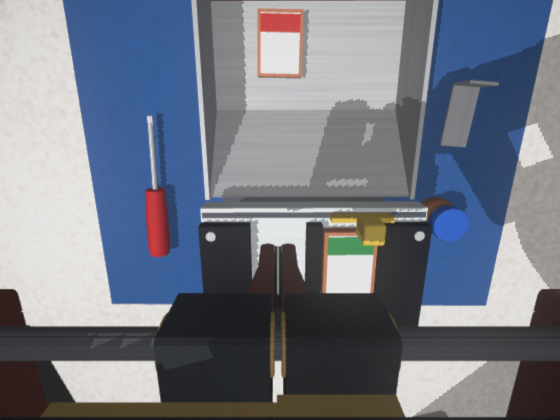

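View pics/s8.png

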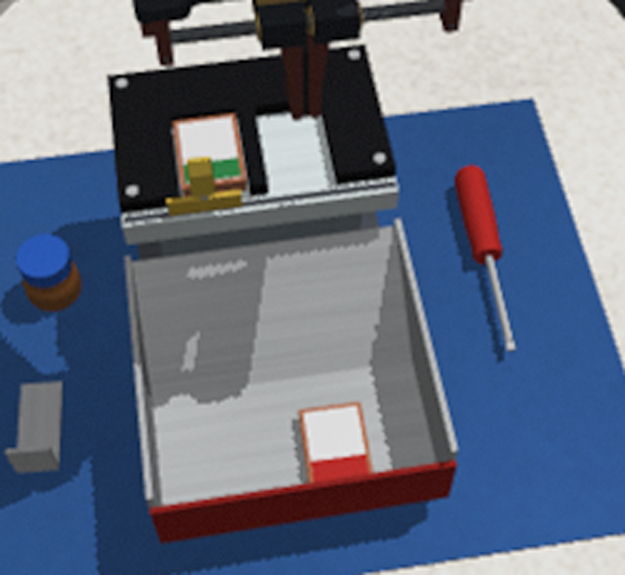

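The red module lies flat in the tray (wrist px (280,43)). Next I let it settle, then check that it is at rest.

Call:
carry_out(
  rows=[
    [[0,0,-0.01],[0,0,0],1],
    [[0,0,0],[0,0,0],1],
    [[0,0,0],[0,0,0],1],
    [[0,0,0],[0,0,0],1],
    [[0,0,0],[0,0,0],1],
    [[0,0,0],[0,0,0],1],
    [[0,0,0],[0,0,0],1],
    [[0,0,0],[0,0,0],1],
  ],
)

```text
t: 13.92
ee_pos: [538.0, 39.9, 249.0]
orientation: [-3.11, 0.443, 0.0]
ft_force: [-0.5, -0.7, 0.2]
width: 0.6
```

```bash
python3 - <<'E'
from h import *
from m import cents
im=imaging.get_image('scene')[:,:,::-1].copy(); old=cv2.imread('pics/scene0.png')
s=cam('scene'); O=np.array([529,11.1,17.5])
c=max(cents(im,(260,245,310,283))['red'],key=lambda a:a[1])
w=max(cents(im,(265,245,305,283))['white'],key=lambda a:a[1]); P=onz(s,w[0],46.5-0); print('white centre in jig',(P-O)@JX,(P-O)@JY)
g0=cents(old,(215,130,245,163))['green'];g1=cents(im,(215,130,245,163))
print('green module',g0,g1['green'],'yellow',g1['yellow'])
d=cv2.absdiff(im,old).max(2); print('diff jar/bracket/screwdriver',[int((d[a:b,c:e]>60).sum()) for a,b,c,e in((183,213,157,183),(240,280,150,178),(155,232,330,358))])
import time
im2=imaging.get_image('scene')[:,:,::-1]; print('motion',cv2.absdiff(im,im2.copy())[240:290,255:315].max())
E
```

```text
white centre in jig 124.5347772725755 31.026325916949478
green module [(array([233.4789916, 157.6302521]), np.int32(119))] [(array([239.5, 156.9]), np.int32(60))] yellow [(array([229.74712644, 157.73563218]), np.int32(87))]
diff jar/bracket/screwdriver [0, 0, 0]
motion 10
```

```bash
python3 -c "
from workcell import close_job
print(close_job())"
```

```text
the job is handed in; nothing more can be done
None
```

The failed (red-striped) module is lying flat in the steel tray, and the job is handed in. It took about 14 s of robot time.

- **Gate:** I gripped the knob and slid the gate about 31 mm toward jig −y. By my measurement it now stands at about −38 mm, clear of the failed module's lane and in front of the green one.
- **Slide:** I felt for the module's top in 0.2 mm steps and dragged it about 58 mm along its lane and over the edge. The vertical force read 5 to 9 N, well under the 20 N limit.
- **Failed module, last check:** its white top measured at about (125, 31) mm in the jig frame. It showed no visible motion between two pictures.
- **Bystanders:** the screwdriver, jar and bracket showed no pixel change from the start.
- **Robot:** the gripper is clear, about 100 mm above where it pressed, and the wrist force is near zero.
- **Inconclusive check:** the green stripe's centroid shifted because the knob now hides part of it. I confirmed the good module in its nest only by eye, in the wrist and scene views.

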